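# Close the quarter-turn fastener of a switch box

## Task

Lock the cover of the grey switch box: take the stubby flat screwdriver out of its wooden stand, set it on the slotted fastener and turn it lightly until the blade drops fully into the slot, then turn the fastener clockwise to its stop. Press and turn gently all the way, and put the screwdriver back in its stand, upright and fully down.

Things in the scene. Friction and masses are not known exactly. Their poses are not given: they have to be found in the camera images.
- driver_grip (a point): centre of the black round handle (26 mm diameter, 71 mm long, 32 mm flange at its lower end) of a loose stubby flat screwdriver, 0.12 kg, standing blade down in the wooden stand. z runs from blade to handle end, x along the blade's width. From here: handle end 45 mm up, flange's underside 40 mm down, blade tip 100 mm down.
- driver_tip (a point): middle of the screwdriver's blade edge. The blade is 16 mm wide (along this point's x), 2.5 mm thick (along y) and 16 mm long (up along z); above it comes a shank 8 mm thick. The tool is the same after half a turn.
- stand_mouth (a point): centre of the mouth of the 23 mm wide upright hole in the top of the wooden stand (fixed block 64 x 64 x 70 mm, on the bench; the hole goes right through). The screwdriver's flange rests on the block's top when it is fully down, its tip then 60 mm below this point.
- fastener_top (a point): centre of the top of the fastener's slotted steel head (19.6 mm diameter), spring relaxed, 60 mm above the bench. Axes as housing; they do not turn with the head. The slot runs right across the head through its centre, 4.4 mm wide, 7 mm deep. Its direction is NOT measured: at the start it lies within 1.0 rad, either way, of this point's x axis.
- fastener (a joint): angle in rad by which the fastener has been turned clockwise (seen from above): 0 = open, as at first, it goes no further counter-clockwise; 1.5 = closed, at its stop. Friction 0.06 N m; it stays where it is left. A spring of 0.6 N m per rad joins the slotted head to it: the head leads by 0.1 rad, and at the stop gives some 0.15 rad more before the turning is too hard. It does not tell the slot's direction.
- driver: the screwdriver itself, for the rules; origin at the blade tip, axes as driver_tip
- housing: fixed grey switch box, 130 (x) x 100 x 45 mm, with a hinged aluminium cover, boss and fastener. Origin under its centre on the bench, z up; the fastener is 30 mm from the centre towards -x, the hinge at the +x edge.
- boss_rim (a point): centre of the rim of the fixed round boss on the box's cover (34 mm outside, 21 mm bore, 18 mm tall), 3 mm above fastener_top. The head sits in its bore on a spring: it starts to give at 2 N, then 2.5 N per mm, and is solid 3.5 mm down (11 N). With the blade in line with the slot the head springs up round it and the push drops; then lower the blade to the slot's floor.
There are look-alikes about, which are no part of the job. There is more than one size of the housing; the job needs the smaller.

How it is judged:
On the way, in this order (a step that is already met when the one before it is completed fails the run):
1. the screwdriver is drawn out of the stand (z of driver_tip in the frame of stand_mouth above 0.005 m), for 0.1 s.
2. the blade is down in the slot (over 5 mm below the relaxed head's top, within 4 mm of its axis) before the fastener is turned more than 0.3 rad (z of driver_tip in the frame of fastener_top below -0.005 m and horizontal distance between driver_tip and fastener_top below 0.004 m and value of joint fastener below 0.3 rad), for 0.1 s.
3. the fastener is turned to its stop (over 1.3 rad) with the blade in the slot (value of joint fastener above 1.3 rad and z of driver_tip in the frame of fastener_top below -0.002 m and horizontal distance between driver_tip and fastener_top below 0.005 m), for 0.1 s.
At the end, for the whole second after the job is handed in: The fastener is turned clockwise past 1.3 rad (stop at 1.5), and the screwdriver stands released and still in the stand's hole, blade down, within 0.12 rad of upright, its tip at least 55 mm below the mouth (60 when fully down) and within 12 mm of the hole's axis (value of joint fastener above 1.3 rad and horizontal distance between driver_tip and stand_mouth below 0.012 m and z of driver_tip in the frame of stand_mouth below -0.055 m and angle between driver_grip's own z axis and vertical below 0.12 rad and linear speed of driver below 0.02 m/s); the robot touches nothing.
It fails at once if the screwdriver is pressed or forced on the switch box or its fastener with more than 25 N (contact force between driver and housing above 25 N).
It also fails if it takes over 64 s, if anything falls off the work surface, if the arm or the gripper's body presses on something with over 40 N, if the wrist force passes 120 N, or if a joint passes its speed limit or range.

## Robot

A 6-joint arm with a two-finger parallel gripper is mounted at the origin on a cart in front of the work surface, level with it; the furniture and walls round the work are solid. World frame = base frame: x ahead of the robot, y to its left, z up, the work surface at z = 0. Lengths are in m, angles in rad, forces in N, time in s.
With the tool pointing down it reaches from about 0.375 to 0.9 m from the base axis. Payload 3.1 kg.
Tool frame: the origin (TCP) lies at the very end of the fingers, on their centre line; the grasp point (between the pads) lies 19 mm behind it; z points along the fingers, y is the line along which they close (so a half turn about z gives the same grasp; the last joint's range is limited). The gripper opens to 87 mm and grips with 3 to 60 N. Pads are 19 mm wide; open, the fingers measure 117 mm over their backs; the gripper's body (75 mm by 190 mm) begins 51 mm behind the grasp point.
Start: joints at [-1.401, 0.527, 1.433, -0, 1.181, -0.178], TCP at [0.213, -0.588, 0.223] pointing down, gripper open.
Joint ranges: [-3.08, 3.08], [-0.75, 2.2], [0.22, 2.44], [-1.43, 4.57], [0, 2.65], [-2.85, 2.85]. Speed limits (rad/s): [2.79, 2.79, 3.14, 3.14, 3.14, 3.14].

## Interface

Orientations are given as a unit quaternion [x, y, z, w].
In Python, from plant import r gives the robot as it stands.
- The arm moves only by the tool jog_arm, never from a script. Its argument "targets" is a list of rows, each an object of numbers: "gripper": the opening, from -1 (shut) to 1 (fully open); "dx", "dy", "dz": the shift along the world's x, y, z in mm; "yaw": the turn about the world's z in degrees. In form: [{"gripper": .., "dx": .., "dy": .., "dz": .., "yaw": ..}, ...]. A call has exactly 5 rows; each row shifts and turns the commanded pose from where the row before left it; what a row does not reach is not made up. A row lasts 1/10 s, in which the tool goes at most 50 mm and 8.59 degrees, less where a joint would pass 70% of its speed; a pose out of reach is approached as far as the arm can. A call with a gripper value outside its range is refused whole. The fingers move at their own pace and stop on an object; "grip_force" is the grip in N (left out, the last holds). Time passes only in rows, so rows that do not move let the fingers close, or fill a call up. It gives the time, the measured TCP pose, the force, the opening and the grip force at its end, in the units of the state.
- r.observe(): the state, without advancing time (a new reading comes with each control period).
- r.get_image(name): name is "scene" or "top" or "wrist"; returns a dict with "img" (384x512x3 uint8, red, green, blue), "depth" (384x512 float32, m along the optical axis (not along the pixel's ray), 0 where there is no reading), "fx", "fy", "cx", "cy" (pixels), "extrinsics" (4x4, takes a point from world to camera coordinates). Camera axes: x right, y down, z forward; pixel columns grow to the right and rows downward; lengths in m; the calibration is good to about 2 mm. A picture is of the moment at which its call begins.
- r.close_job(): hands the job in; it is judged then, once.
Trained networks look in the newest picture that a camera, given by its name, has taken for a name from the list of things; names that differ only in an ending like _2 or _b are one class to them, and where a whole thing is asked for, a point or a joint stands for the part that bears it (a point fixed in the world has none). Each returns a list of dicts, best first, with "confidence" (0 to 1); they miss things now and then, are a little off and sometimes report something else, mostly with a low value. They report only what shows in the picture. A call takes as long as a camera call. They do not tell look-alikes from the thing itself.
- r.trace(camera, name): "region" (384x512 bool, what is visible of it) and "box" ([left, top, width, height] in pixels, round what is visible of it).
The state is a dict: "time": time; "q": joint angles; "dq": joint speeds; "joint_torque": joint torques, N m; "ee_pos": TCP position; "eef_rot": TCP orientation; "force": force on the tool from outside, world axes, zero at the start; "ft_torque": the same for the moment, N m; "finger_gap": opening from 0.0 (shut) to 1.0 (fully open); "finger_force": force on a finger pad.
Only numpy, scipy, OpenCV 4.12 (cv2) and the standard library are available. Lean on these libraries where they do the work, as an engineer would, in place of code of your own. Each camera call takes 0.05 s, during which the arm holds its last target. There are 200 camera calls.

## Working session

There is one attempt and no reset: what is moved stays moved. The work goes in short steps, Python scripts to look and compute and a tool call to move; the robot and the scene stay as the last step left them, time stands still between calls to the robot, and variables do not carry over. Pictures are saved under pics/ and viewed, at most 10 in all, crops included, and the job is handed in when it is done.

Besides the shell and the picture viewer there is one more tool, called after "Emit:" as name(argument=value, ...), one argument or row to a line, values as JSON. jog_arm: Moves the arm, as the interface text tells. Its arguments: {"type":"object","properties":{"targets":{"type":"array","items":{"type":"object","properties":{"gripper":{"type":"number"},"dx":{"type":"number"},"dy":{"type":"number"},"dz":{"type":"number"},"yaw":{"type":"number"}}}},"grip_force":{"type":"number"}},"required":["targets"]}

```bash
mkdir -p pics; cat > h.py <<'E'
from plant import r
import numpy as np, cv2
def grab(c):
    d=r.get_image(c); return d
def save(n,img,s=1,crop=None):
    if crop: l,t,w,h=crop; img=img[t:t+h,l:l+w]
    cv2.imwrite('pics/'+n+'.png',cv2.resize(img[:,:,::-1],None,fx=s,fy=s,interpolation=cv2.INTER_CUBIC))
def cloud(d):
    v,u=np.mgrid[0:384,0:512]; z=d['depth']
    P=np.stack([(u-d['cx'])/d['fx']*z,(v-d['cy'])/d['fy']*z,z],-1)
    E=np.array(d['extrinsics']); W=(P-E[:3,3])@E[:3,:3]
    W[z==0]=np.nan; return W
def pix(d,p):
    E=np.array(d['extrinsics']); c=E[:3,:3]@np.array(p)+E[:3,3]
    return d['fx']*c[0]/c[2]+d['cx'],d['fy']*c[1]/c[2]+d['cy']
def ray(d,u,v,h):
    E=np.array(d['extrinsics']); C=-E[:3,:3].T@E[:3,3]
    k=E[:3,:3].T@np.array([(u-d['cx'])/d['fx'],(v-d['cy'])/d['fy'],1]); return C+k*(h-C[2])/k[2]
E
python3 - <<'E'
from h import *
a=grab('scene');b=grab('top')
im=np.hstack([a['img'],b['img']]); save('a',im,0.78)
W={'scene':cloud(a),'top':cloud(b)}
for c in W:
  for n in ['driver_grip','stand_mouth','housing','boss_rim','fastener_top']:
    for t in r.trace(c,n):
      p=W[c][t['region']]; 
      if len(p): print(c,n,round(t['confidence'],2),t['box'],np.nanmedian(p,0).round(3),np.nanmin(p,0).round(3),np.nanmax(p,0).round(3))
o=r.observe();print(o['time'],o['ee_pos'],o['eef_rot'],o['force'])
E
```

```text
scene driver_grip 0.49 [277.5, 162.3, 5.8, 27.1] [ 0.585 -0.265  0.114] [ 0.576 -0.275  0.003] [ 0.891 -0.104  0.155]
scene stand_mouth 0.84 [268.5, 179.3, 22.9, 33.1] [ 0.568 -0.27   0.044] [ 0.552 -0.3   -0.004] [ 0.738 -0.156  0.076]
scene stand_mouth 0.63 [167.3, 175.9, 54.5, 32.1] [ 0.496 -0.015  0.038] [ 0.456 -0.062 -0.003] [0.678 0.112 0.065]
scene housing 0.74 [169.3, 177.3, 49.4, 31.5] [ 0.495 -0.015  0.039] [ 0.456 -0.062 -0.003] [0.639 0.116 0.065]
scene housing 0.57 [312.2, 224.5, 95.9, 75.2] [ 0.353 -0.573  0.061] [ 0.219 -0.658 -0.002] [ 0.604 -0.466  0.223]
scene boss_rim 0.59 [313.2, 224.5, 93.3, 78.5] [ 0.353 -0.574  0.061] [ 0.219 -0.662 -0.002] [ 0.604 -0.465  0.223]
scene boss_rim 0.56 [168.9, 177.4, 49.4, 28.6] [ 0.493 -0.014  0.04 ] [ 0.456 -0.057 -0.001] [0.588 0.054 0.065]
scene fastener_top 0.77 [170.2, 173.4, 52.5, 34.9] [ 0.496 -0.013  0.037] [ 0.456 -0.062 -0.005] [0.682 0.117 0.065]
scene fastener_top 0.7 [265.4, 183.4, 28.4, 29.3] [ 0.568 -0.271  0.043] [ 0.552 -0.3   -0.003] [ 0.67  -0.224  0.074]
scene fastener_top 0.68 [314.3, 225.5, 93.6, 74.7] [ 0.
[... 182 characters left out ...]
housing 0.65 [155.1, 181.4, 37.5, 49.4] [0.535 0.013 0.045] [ 0.276 -0.086 -0.007] [0.621 0.072 0.605]
top boss_rim 0.82 [333.5, 176.9, 46.0, 21.3] [ 0.484 -0.59   0.063] [ 0.217 -0.661 -0.006] [ 0.542 -0.362  0.705]
top boss_rim 0.65 [156.5, 181.0, 39.7, 47.5] [0.536 0.012 0.045] [ 0.457 -0.058 -0.004] [0.621 0.068 0.068]
top fastener_top 0.94 [154.0, 182.5, 40.8, 51.2] [0.537 0.012 0.045] [ 0.271 -0.058 -0.004] [0.623 0.068 0.554]
top fastener_top 0.66 [331.3, 172.1, 46.2, 24.3] [ 0.486 -0.591  0.063] [ 0.223 -0.661 -0.006] [ 0.545 -0.384  0.697]
0.6 [ 0.21304912 -0.58752882  0.222556  ] [ 9.84914237e-01  1.73043191e-01  4.29486686e-06 -9.51109959e-06] [-0.36828825  1.44864835  0.23418966]
```

View pics/a.png

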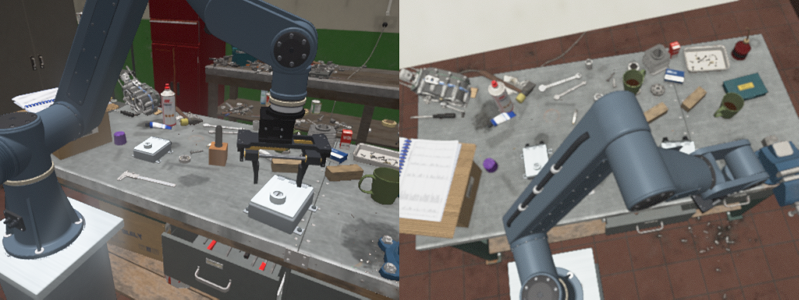

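```bash
python3 - <<'E'
from h import *
a=grab('scene');b=grab('top');c=grab('wrist')
s=cv2.resize(a['img'][130:230,150:310],(640,400),interpolation=cv2.INTER_CUBIC)
t=cv2.resize(b['img'][165:245,140:204],(320,400),interpolation=cv2.INTER_CUBIC)
save('b',np.hstack([s,t]),0.83)
for d in(a,b):
  W=cloud(d); x,y,z=W[...,0],W[...,1],W[...,2]
  m=(abs(x-.53)<.12)&(abs(y)<.12)&(abs(z-.045)<.005)
  r2=cv2.minAreaRect((W[m][:,:2]*1000).astype(np.float32)); print('cover',r2,m.sum())
  m=(abs(x-.53)<.12)&(abs(y)<.12)&(z>.055)&(z<.075); print('boss',W[m].mean(0) if m.any() else 0,m.sum())
  m=(abs(x-.58)<.04)&(abs(y+.27)<.04)&(z>.085)&(z<.17); print('handle',np.median(W[m],0) if m.any() else 0,m.sum(),W[m].max(0) if m.any() else 0)
  m=(abs(x-.58)<.06)&(abs(y+.27)<.06)&(abs(z-.07)<.004); print('stand',cv2.minAreaRect((W[m][:,:2]*1000).astype(np.float32)) if m.any() else 0)
E=np.array(c['extrinsics']);o=r.observe();print('cam',-E[:3,:3].T@E[:3,3],E[:3,:3].round(3),c['fx'],o['ee_pos'])
E
```

```text
cover ((526.9984741210938, 5.545452117919922), (130.94093322753906, 97.36454010009766), 1.2109959125518799) 501
boss [0.49308243 0.00382963 0.06008523] 62
handle [ 0.585492   -0.26472002  0.12170171] 197 [ 0.59990582 -0.2480882   0.15504584]
stand ((591.4805297851562, -260.65362548828125), (69.32009887695312, 63.72563552856445), 16.69915771484375)
cover ((527.954833984375, 4.010162353515625), (133.14479064941406, 96.50591278076172), 0.4889103174209595) 801
boss [0.49599829 0.00412758 0.06134456] 89
handle 0 0 0
stand 0
cam [ 0.27479444 -0.56473801  0.38529473] [[ 0.341 -0.94   0.   ]
 [-0.913 -0.332  0.239]
 [-0.225 -0.082 -0.971]] 346.33283699766844 [ 0.21302998 -0.58756778  0.22259179]
```

View pics/b.png

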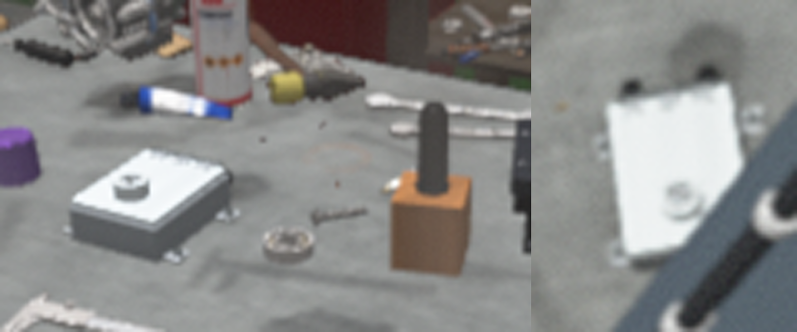

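Emit:
jog_arm(
  targets=[
    {"dx":30,"dy":25,"dz":15,"gripper":1},
    {"dx":36,"dy":30,"dz":15,"gripper":1},
    {"dx":36,"dy":30,"dz":15,"gripper":1},
    {"dx":36,"dy":30,"dz":12,"gripper":1},
    {"dx":36,"dy":30,"gripper":1},
  ],
  grip_force=40,
)

```text
invalid input at $.targets[0]: expected keys gripper, dx, dy, dz, yaw
```

Emit:
jog_arm(
  targets=[
    {"dx":36,"dy":31,"gripper":1},
    {"dx":36,"dy":31,"gripper":1},
    {"dx":36,"dy":31,"gripper":1},
    {"dx":36,"dy":31,"gripper":1},
    {"dx":36,"dy":31,"gripper":1},
  ],
)

```text
invalid input at $.targets[0]: expected keys gripper, dx, dy, dz, yaw
```

Emit:
jog_arm(
  targets=[
    {"dx":22,"dy":25,"yaw":8,"gripper":1},
    {"yaw":8,"gripper":1},
    {"gripper":1},
    {"gripper":1},
    {"gripper":1},
  ],
)

```text
invalid input at $.targets[0]: expected keys gripper, dx, dy, dz, yaw
```

```bash
python3 - <<'E'
from h import *
o=r.observe();print(o['time'],o['ee_pos'],o['eef_rot'],o['q'].round(2) if hasattr(o['q'],'round') else o['q'])
d=grab('wrist');save('c',d['img'],1.4)
W=cloud(d);z=W[...,2];m0=(abs(W[...,0]-.59)<.06)&(abs(W[...,1]+.265)<.06)
for lo,hi in((.064,.076),(.145,.165),(.148,.162)):
  m=m0&(z>lo)&(z<hi);q=W[m]; print(lo,m.sum(),np.median(q,0).round(4),cv2.minAreaRect((q[:,:2]*1000).astype(np.float32)),np.argwhere(m).mean(0))
E
```

```text
0.75 [ 0.21302998 -0.58756778  0.22259179] [ 9.84917414e-01  1.73025102e-01 -1.25721432e-05  4.53730026e-05] [-1.4   0.53  1.43 -0.    1.18 -0.18]
0.064 0 [nan nan nan] ((0.0, 0.0), (0.0, 0.0), 0.0) [nan nan]
0.145 0 [nan nan nan] ((0.0, 0.0), (0.0, 0.0), 0.0) [nan nan]
0.148 0 [nan nan nan] ((0.0, 0.0), (0.0, 0.0), 0.0) [nan nan]
  return _methods._mean(a, axis=axis, dtype=dtype,
  ret = um.true_divide(
<stdin>:6: RuntimeWarning: Mean of empty slice.
```

View pics/c.png

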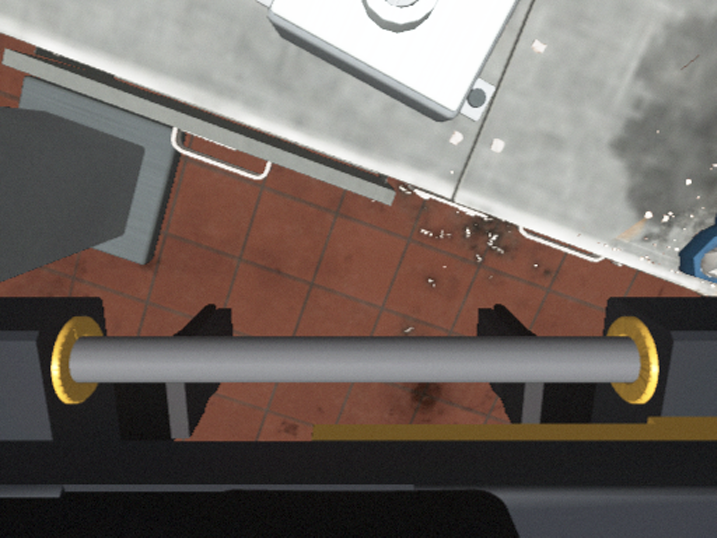

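Emit:
jog_arm(
  targets=[
    {"dx":30,"dy":30,"dz":15,"yaw":0,"gripper":1},
    {"dx":33,"dy":33,"dz":15,"yaw":0,"gripper":1},
    {"dx":33,"dy":33,"dz":15,"yaw":0,"gripper":1},
    {"dx":34,"dy":34,"dz":12,"yaw":0,"gripper":1},
    {"dx":34,"dy":34,"dz":0,"yaw":0,"gripper":1},
  ],
  grip_force=40,
)

```text
time: 1.3
ee_pos: [0.3788, -0.4233, 0.2817]
eef_rot: [0.985, 0.173, 0.001, 0.002]
force: [1.2, 0.4, 0.2]
finger_gap: 0.998
finger_force: 0.0
```

Emit:
jog_arm(
  targets=[
    {"dx":34,"dy":34,"dz":0,"yaw":0,"gripper":1},
    {"dx":34,"dy":34,"dz":0,"yaw":0,"gripper":1},
    {"dx":34,"dy":34,"dz":0,"yaw":0,"gripper":1},
    {"dx":30,"dy":30,"dz":0,"yaw":0,"gripper":1},
    {"dx":0,"dy":0,"dz":0,"yaw":0,"gripper":1},
  ],
)

```text
time: 1.8
ee_pos: [0.5122, -0.2873, 0.2797]
eef_rot: [0.984, 0.176, 0.001, -0.001]
force: [-0.8, 0.1, 0.3]
finger_gap: 1.0
finger_force: 0.0
```

```bash
python3 - <<'E'
from h import *
o=r.observe();print(o['time'],o['ee_pos'],o['eef_rot'],o['q'].round(2) if hasattr(o['q'],'round') else o['q'])
d=grab('wrist');save('d',d['img'],1.4)
W=cloud(d);z=W[...,2];m0=(abs(W[...,0]-.59)<.06)&(abs(W[...,1]+.265)<.06)
for lo,hi in((.064,.076),(.145,.165),(.150,.162)):
  m=m0&(z>lo)&(z<hi);q=W[m]; print(lo,m.sum(),np.median(q,0).round(4),cv2.minAreaRect((q[:,:2]*1000).astype(np.float32)),np.argwhere(m).mean(0))
E
```

```text
1.8 [ 0.51219683 -0.28725961  0.27968696] [ 9.84356788e-01  1.76182671e-01  1.04011757e-03 -5.46432773e-04] [-0.7   0.42  1.46  0.    1.26  0.51]
0.064 3092 [ 0.5945 -0.2599  0.0706] ((596.058837890625, -259.6235656738281), (64.19954681396484, 64.01590728759766), 15.97508430480957) [ 82.32341527 256.2839586 ]
0.145 769 [ 0.5954 -0.2598  0.1527] ((595.8303833007812, -259.74212646484375), (24.971900939941406, 24.603313446044922), 61.70193862915039) [ 76.68530559 257.40182055]
0.15 559 [ 0.5956 -0.2597  0.1534] ((595.93408203125, -259.72808837890625), (20.00602912902832, 20.12458038330078), 20.206645965576172) [ 76.20572451 257.44543828]
```

View pics/d.png

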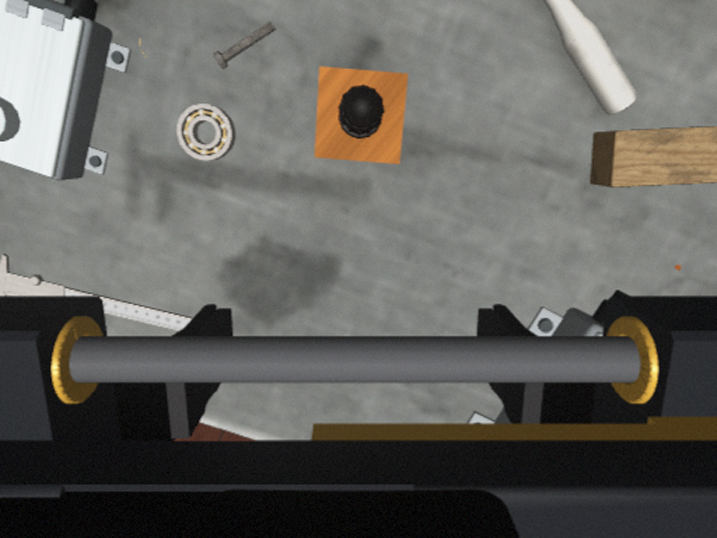

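Emit:
jog_arm(
  targets=[
    {"dx":-16,"dy":42,"dz":0,"yaw":0,"gripper":1},
    {"dx":-16,"dy":45,"dz":-5,"yaw":0,"gripper":1},
    {"dx":-16,"dy":45,"dz":-15,"yaw":0,"gripper":1},
    {"dx":-16,"dy":45,"dz":-20,"yaw":0,"gripper":1},
    {"dx":-16,"dy":45,"dz":-20,"yaw":0,"gripper":1},
  ],
)

```text
time: 2.35
ee_pos: [0.4292, -0.0725, 0.2209]
eef_rot: [0.985, 0.172, 0.001, 0.001]
force: [0.9, -0.6, -0.1]
finger_gap: 0.999
finger_force: 0.0
```

Emit:
jog_arm(
  targets=[
    {"dx":-12,"dy":40,"dz":-20,"yaw":0,"gripper":1},
    {"dx":0,"dy":0,"dz":0,"yaw":0,"gripper":1},
    {"dx":0,"dy":0,"dz":0,"yaw":0,"gripper":1},
    {"dx":0,"dy":0,"dz":0,"yaw":0,"gripper":1},
    {"dx":0,"dy":0,"dz":0,"yaw":0,"gripper":1},
  ],
)

```text
time: 2.85
ee_pos: [0.4196, -0.0345, 0.2016]
eef_rot: [0.985, 0.172, 0.001, 0.001]
force: [0.3, 0.5, -0.3]
finger_gap: 1.001
finger_force: 0.0
```

```bash
python3 - <<'E'
from h import *
o=r.observe();print(o['time'],o['ee_pos'],o['eef_rot'])
d=grab('wrist');u,v=map(int,pix(d,[.496,.004,.06]));print(u,v)
W=cloud(d);z=W[...,2];m0=(abs(W[...,0]-.53)<.1)&(abs(W[...,1])<.09)
for lo,hi in((.041,.049),(.058,.070),(.0615,.07)):
  m=m0&(z>lo)&(z<hi);q=W[m]; print(lo,m.sum(),np.median(q,0).round(4),cv2.minAreaRect((q[:,:2]*1000).astype(np.float32)),cv2.minEnclosingCircle((q[:,:2]*1000).astype(np.float32)))
l,t=max(u-40,0),max(v-40,0)
# rectify at z=0.06: 0.1mm... 5 px/mm, 50mm window; up=+x, left=+y
g=np.mgrid[0:600,0:600]; X=.496+(300-g[0])/12e3; Y=.004+(300-g[1])/12e3
mp=np.array([pix(d,[0,0,0])]) # noqa
E=np.array(d['extrinsics']);P=np.stack([X,Y,np.full_like(X,.060)],-1)@E[:3,:3].T+E[:3,3]
mu=(d['fx']*P[...,0]/P[...,2]+d['cx']).astype(np.float32);mv=(d['fy']*P[...,1]/P[...,2]+d['cy']).astype(np.float32)
R=cv2.remap(d['img'],mu,mv,cv2.INTER_CUBIC);R[300,::8]=(255,0,0);R[::8,300]=(255,0,0);save('e',R,1)
E
```

```text
2.85 [ 0.41960064 -0.03446739  0.20162029] [9.85100132e-01 1.71976381e-01 1.10739962e-03 7.92187871e-04]
240 81
0.041 11857 [0.523  0.0008 0.0455] ((522.9890747070312, 6.083045959472656), (116.0848159790039, 94.14259338378906), 1.2702648639678955) ((523.060302734375, 5.205385208129883), 73.89116668701172)
0.058 1146 [0.4973 0.0056 0.0628] ((497.0942687988281, 5.506250381469727), (32.85721969604492, 33.08464813232422), 63.86884689331055) ((497.0933532714844, 5.556459426879883), 16.921823501586914)
0.0615 822 [0.4972 0.0056 0.0633] ((496.6690368652344, 5.35157585144043), (32.695133209228516, 32.60213088989258), 20.01861572265625) ((496.9452819824219, 5.351080417633057), 16.6975040435791)
```

View pics/e.png

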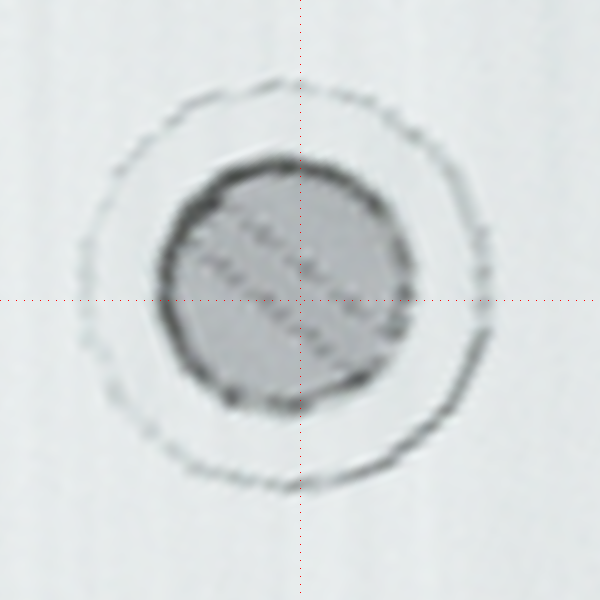

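Emit:
jog_arm(
  targets=[
    {"dx":28,"dy":-36,"dz":8,"yaw":0,"gripper":1},
    {"dx":30,"dy":-38,"dz":10,"yaw":0,"gripper":1},
    {"dx":30,"dy":-38,"dz":0,"yaw":0,"gripper":1},
    {"dx":30,"dy":-38,"dz":0,"yaw":0,"gripper":1},
    {"dx":30,"dy":-38,"dz":0,"yaw":0,"gripper":1},
  ],
)

```text
time: 3.4
ee_pos: [0.5673, -0.2238, 0.2194]
eef_rot: [0.985, 0.172, 0.0, 0.0]
force: [0.2, 0.2, 0.1]
finger_gap: 0.998
finger_force: 0.0
```

Emit:
jog_arm(
  targets=[
    {"dx":28,"dy":-37,"dz":0,"yaw":0,"gripper":1},
    {"dx":0,"dy":0,"dz":-20,"yaw":0,"gripper":1},
    {"dx":0,"dy":0,"dz":0,"yaw":0,"gripper":1},
    {"dx":0,"dy":0,"dz":0,"yaw":0,"gripper":1},
    {"dx":0,"dy":0,"dz":0,"yaw":0,"gripper":1},
  ],
)

```text
time: 3.9
ee_pos: [0.5938, -0.2574, 0.1997]
eef_rot: [0.985, 0.173, 0.0, 0.0]
force: [0.1, -0.0, 0.4]
finger_gap: 0.998
finger_force: 0.0
```

Emit:
jog_arm(
  targets=[
    {"dx":2,"dy":-2,"dz":-25,"yaw":0,"gripper":1},
    {"dx":0,"dy":0,"dz":-30,"yaw":0,"gripper":1},
    {"dx":0,"dy":0,"dz":-30,"yaw":0,"gripper":1},
    {"dx":0,"dy":0,"dz":-15,"yaw":0,"gripper":1},
    {"dx":0,"dy":0,"dz":0,"yaw":0,"gripper":0.2},
  ],
)

```text
time: 4.4
ee_pos: [0.5949, -0.2584, 0.0975]
eef_rot: [0.985, 0.173, -0.002, -0.001]
force: [-0.1, 0.0, -0.6]
finger_gap: 0.963
finger_force: 0.0
```

Emit:
jog_arm(
  targets=[
    {"dx":0,"dy":0,"dz":0,"yaw":0,"gripper":-0.3},
    {"dx":0,"dy":0,"dz":0,"yaw":0,"gripper":-0.6},
    {"dx":0,"dy":0,"dz":0,"yaw":0,"gripper":-1},
    {"dx":0,"dy":0,"dz":0,"yaw":0,"gripper":-1},
    {"dx":0,"dy":0,"dz":0,"yaw":0,"gripper":-1},
  ],
)

```text
time: 4.9
ee_pos: [0.5964, -0.2599, 0.0996]
eef_rot: [0.985, 0.173, 0.0, 0.0]
force: [0.9, -0.7, 0.0]
finger_gap: 0.538
finger_force: 0.0
```

Emit:
jog_arm(
  targets=[
    {"dx":0,"dy":0,"dz":0,"yaw":0,"gripper":-1},
    {"dx":0,"dy":0,"dz":0,"yaw":0,"gripper":-1},
    {"dx":0,"dy":0,"dz":0,"yaw":0,"gripper":-1},
    {"dx":0,"dy":0,"dz":0,"yaw":0,"gripper":-1},
    {"dx":0,"dy":0,"dz":0,"yaw":0,"gripper":-1},
  ],
)

```text
time: 5.4
ee_pos: [0.5962, -0.2598, 0.0989]
eef_rot: [0.985, 0.173, -0.0, 0.0]
force: [-0.4, -0.4, -0.3]
finger_gap: 0.291
finger_force: 40.0
```

Emit:
jog_arm(
  targets=[
    {"dx":0,"dy":0,"dz":5,"yaw":0,"gripper":-1},
    {"dx":0,"dy":0,"dz":20,"yaw":0,"gripper":-1},
    {"dx":0,"dy":0,"dz":30,"yaw":0,"gripper":-1},
    {"dx":0,"dy":0,"dz":30,"yaw":0,"gripper":-1},
    {"dx":0,"dy":0,"dz":15,"yaw":0,"gripper":-1},
  ],
)

```text
time: 5.9
ee_pos: [0.5973, -0.2602, 0.202]
eef_rot: [0.985, 0.173, 0.002, 0.001]
force: [-0.7, 0.1, -1.7]
finger_gap: 0.289
finger_force: 40.0
```

Emit:
jog_arm(
  targets=[
    {"dx":-20,"dy":30,"dz":10,"yaw":0,"gripper":-1},
    {"dx":-20,"dy":30,"dz":0,"yaw":0,"gripper":-1},
    {"dx":0,"dy":0,"dz":0,"yaw":0,"gripper":-1},
    {"dx":0,"dy":0,"dz":0,"yaw":0,"gripper":-1},
    {"dx":0,"dy":0,"dz":0,"yaw":0,"gripper":-1},
  ],
)

```text
time: 6.4
ee_pos: [0.5569, -0.2004, 0.2092]
eef_rot: [0.985, 0.173, 0.001, 0.001]
force: [-1.0, -0.0, -1.3]
finger_gap: 0.292
finger_force: 40.0
```

```bash
python3 - <<'E'
from h import *
o=r.observe();print(o['time'],o['ee_pos'],o['eef_rot'],o['force'])
p=np.array(o['ee_pos']);tip=p-[0,0,.089]
d=grab('wrist');u,v=map(int,pix(d,tip));print('wrist',u,v)
a=grab('scene');us,vs=map(int,pix(a,tip));print('scene',us,vs,a['fx'])
E=np.array(a['extrinsics']);print('scam',-E[:3,:3].T@E[:3,3],E[2,:3])
A=cv2.resize(d['img'][v-45:v+45,u-45:u+45],(390,390),interpolation=cv2.INTER_CUBIC)
B=cv2.resize(a['img'][vs-45:vs+15,us-30:us+30],(390,390),interpolation=cv2.INTER_CUBIC)
save('f',np.hstack([A,B]),1)
E
```

```text
6.4 [ 0.5568951  -0.20038732  0.20923911] [9.84926010e-01 1.72974483e-01 5.20086262e-04 5.58398544e-04] [-1.02655769 -0.01765172 -1.34926778]
wrist 253 194
scene 256 172 410.85210994028057
scam [-0.40908678 -0.72650443  0.62723372] [ 0.78562587  0.42385593 -0.45070849]
```

View pics/f.png

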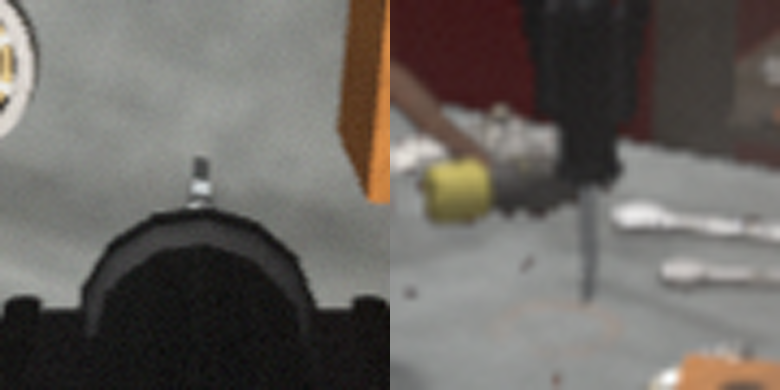

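Emit:
jog_arm(
  targets=[
    {"dx":-10,"dy":38,"dz":0,"yaw":8,"gripper":-1},
    {"dx":-12,"dy":42,"dz":0,"yaw":8,"gripper":-1},
    {"dx":-12,"dy":42,"dz":0,"yaw":8,"gripper":-1},
    {"dx":-12,"dy":42,"dz":0,"yaw":8,"gripper":-1},
    {"dx":-12,"dy":40,"dz":0,"yaw":8,"gripper":-1},
  ],
)

```text
time: 7.0
ee_pos: [0.4983, 0.0053, 0.2089]
eef_rot: [0.865, 0.501, 0.0, 0.0]
force: [0.6, 0.2, -0.2]
finger_gap: 0.291
finger_force: 40.0
```

Emit:
jog_arm(
  targets=[
    {"dx":-2,"dy":2,"dz":-10,"yaw":2,"gripper":-1},
    {"dx":0,"dy":0,"dz":-20,"yaw":0,"gripper":-1},
    {"dx":0,"dy":0,"dz":0,"yaw":0,"gripper":-1},
    {"dx":0,"dy":0,"dz":0,"yaw":0,"gripper":-1},
    {"dx":0,"dy":0,"dz":0,"yaw":0,"gripper":-1},
  ],
)

```text
time: 7.5
ee_pos: [0.4972, 0.0056, 0.1795]
eef_rot: [0.858, 0.514, 0.001, 0.0]
force: [-0.4, 0.5, 0.1]
finger_gap: 0.292
finger_force: 40.0
```

```bash
cat > s.py <<'E'
from h import *
o=r.observe();q=o['eef_rot'];print(o['time'],np.array(o['ee_pos'])*1000,'yaw',np.degrees(2*np.arctan2(q[1],q[0])),o['force'],o['ft_torque'],o['q'])
E
python3 s.py
```

```text
7.5 [497.18574128   5.6290889  179.50402223] yaw 61.875973665590976 [-0.44055242  0.45649445  0.09861767] [-0.02126935 -0.04730774  0.00481019] [-2.13809535e-01  4.19231658e-01  1.79512561e+00 -1.68703250e-05
  9.25797469e-01  2.77057456e-01]
```

Emit:
jog_arm(
  targets=[
    {"dx":0,"dy":0,"dz":-14,"yaw":0,"gripper":-1},
    {"dx":0,"dy":0,"dz":-10,"yaw":0,"gripper":-1},
    {"dx":0,"dy":0,"dz":-3,"yaw":0,"gripper":-1},
    {"dx":0,"dy":0,"dz":0,"yaw":0,"gripper":-1},
    {"dx":0,"dy":0,"dz":0,"yaw":0,"gripper":-1},
  ],
)

```text
time: 8.0
ee_pos: [0.4965, 0.0062, 0.1522]
eef_rot: [0.858, 0.514, 0.0, 0.0]
force: [-0.6, -0.5, -2.0]
finger_gap: 0.291
finger_force: 40.0
```

Emit:
jog_arm(
  targets=[
    {"dx":0,"dy":0,"dz":-1,"yaw":0,"gripper":-1},
    {"dx":0,"dy":0,"dz":-1,"yaw":0,"gripper":-1},
    {"dx":0,"dy":0,"dz":-1,"yaw":0,"gripper":-1},
    {"dx":0,"dy":0,"dz":0,"yaw":0,"gripper":-1},
    {"dx":0,"dy":0,"dz":0,"yaw":0,"gripper":-1},
  ],
)

```text
time: 8.5
ee_pos: [0.4961, 0.0063, 0.149]
eef_rot: [0.857, 0.515, -0.0, -0.0]
force: [0.9, 0.0, -1.0]
finger_gap: 0.294
finger_force: 40.0
```

Emit:
jog_arm(
  targets=[
    {"dx":0,"dy":0,"dz":-0.5,"yaw":0,"gripper":-1},
    {"dx":0,"dy":0,"dz":0,"yaw":0,"gripper":-1},
    {"dx":0,"dy":0,"dz":0,"yaw":0,"gripper":-1},
    {"dx":0,"dy":0,"dz":0,"yaw":0,"gripper":-1},
    {"dx":0,"dy":0,"dz":0,"yaw":0,"gripper":-1},
  ],
)

```text
time: 9.0
ee_pos: [0.4962, 0.0063, 0.1485]
eef_rot: [0.857, 0.514, 0.0, 0.0]
force: [-0.3, 0.1, -1.0]
finger_gap: 0.288
finger_force: 40.0
```

Emit:
jog_arm(
  targets=[
    {"dx":0.8,"dy":-0.8,"dz":-0.5,"yaw":0,"gripper":-1},
    {"dx":0,"dy":0,"dz":-0.5,"yaw":0,"gripper":-1},
    {"dx":0,"dy":0,"dz":-0.5,"yaw":0,"gripper":-1},
    {"dx":0,"dy":0,"dz":0,"yaw":0,"gripper":-1},
    {"dx":0,"dy":0,"dz":0,"yaw":0,"gripper":-1},
  ],
)

```text
time: 9.5
ee_pos: [0.4969, 0.0055, 0.1469]
eef_rot: [0.857, 0.515, -0.0, -0.0]
force: [-1.0, -0.8, -0.5]
finger_gap: 0.29
finger_force: 40.0
```

Emit:
jog_arm(
  targets=[
    {"dx":0,"dy":0,"dz":-0.5,"yaw":0,"gripper":-1},
    {"dx":0,"dy":0,"dz":-0.5,"yaw":0,"gripper":-1},
    {"dx":0,"dy":0,"dz":0,"yaw":0,"gripper":-1},
    {"dx":0,"dy":0,"dz":0,"yaw":0,"gripper":-1},
    {"dx":0,"dy":0,"dz":0,"yaw":0,"gripper":-1},
  ],
)

```text
time: 10.0
ee_pos: [0.497, 0.0055, 0.1459]
eef_rot: [0.858, 0.514, -0.0, -0.0]
force: [0.1, -0.3, -1.6]
finger_gap: 0.287
finger_force: 40.0
```

Emit:
jog_arm(
  targets=[
    {"dx":0,"dy":0,"dz":-0.5,"yaw":0,"gripper":-1},
    {"dx":0,"dy":0,"dz":-0.5,"yaw":0,"gripper":-1},
    {"dx":0,"dy":0,"dz":0,"yaw":0,"gripper":-1},
    {"dx":0,"dy":0,"dz":0,"yaw":0,"gripper":-1},
    {"dx":0,"dy":0,"dz":0,"yaw":0,"gripper":-1},
  ],
)

```text
time: 10.5
ee_pos: [0.497, 0.0055, 0.1449]
eef_rot: [0.857, 0.514, -0.0, -0.0]
force: [-0.7, 0.1, -1.3]
finger_gap: 0.287
finger_force: 40.0
```

Emit:
jog_arm(
  targets=[
    {"dx":0,"dy":0,"dz":-0.5,"yaw":0,"gripper":-1},
    {"dx":0,"dy":0,"dz":0,"yaw":0,"gripper":-1},
    {"dx":0,"dy":0,"dz":0,"yaw":0,"gripper":-1},
    {"dx":0,"dy":0,"dz":0,"yaw":0,"gripper":-1},
    {"dx":0,"dy":0,"dz":0,"yaw":0,"gripper":-1},
  ],
)

```text
time: 11.0
ee_pos: [0.4969, 0.0055, 0.1444]
eef_rot: [0.857, 0.514, -0.0, -0.0]
force: [1.0, 0.4, -1.7]
finger_gap: 0.293
finger_force: 40.0
```

```bash
python3 - <<'E'
exec(open('s.py').read())
d=grab('wrist');p=np.array(o['ee_pos']);u,v=map(int,pix(d,p-[0,0,.089]));print(u,v)
save('g',d['img'],6,(u-60,v-55,120,90))
E
```

```text
11.0 [496.94938913   5.50643032 144.42790562] yaw 61.92706513596848 [ 0.95889637  0.42922219 -1.69410527] [ 0.04559933 -0.06994451 -0.00579988] [-2.14167846e-01  4.76360605e-01  1.82727175e+00 -2.42924930e-06
  8.38002293e-01  2.75798923e-01]
252 194
```

View pics/g.png

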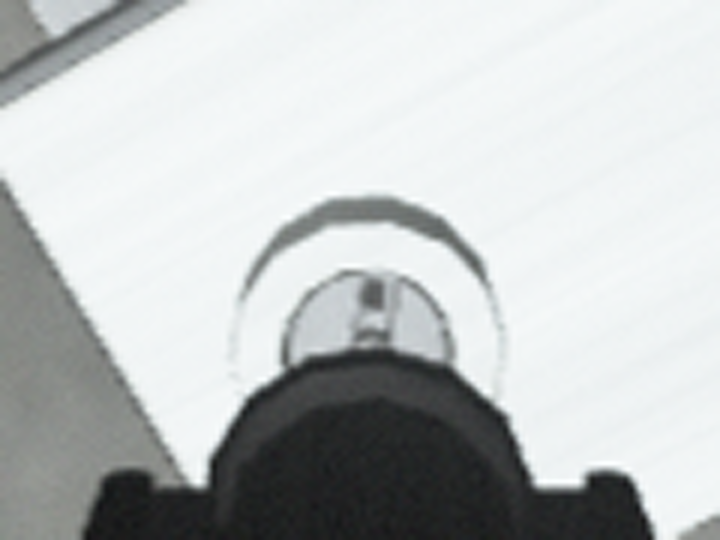

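Emit:
jog_arm(
  targets=[
    {"dx":0,"dy":0,"dz":-0.5,"yaw":0,"gripper":-1},
    {"dx":0,"dy":0,"dz":-0.5,"yaw":0,"gripper":-1},
    {"dx":0,"dy":0,"dz":-0.5,"yaw":0,"gripper":-1},
    {"dx":0,"dy":0,"dz":0,"yaw":0,"gripper":-1},
    {"dx":0,"dy":0,"dz":0,"yaw":0,"gripper":-1},
  ],
)

```text
time: 11.55
ee_pos: [0.4969, 0.0055, 0.1429]
eef_rot: [0.858, 0.514, -0.0, -0.0]
force: [0.3, 0.1, -2.1]
finger_gap: 0.293
finger_force: 40.0
```

Emit:
jog_arm(
  targets=[
    {"dx":0,"dy":0,"dz":-0.5,"yaw":0,"gripper":-1},
    {"dx":0,"dy":0,"dz":0,"yaw":0,"gripper":-1},
    {"dx":0,"dy":0,"dz":0,"yaw":0,"gripper":-1},
    {"dx":0,"dy":0,"dz":0,"yaw":0,"gripper":-1},
    {"dx":0,"dy":0,"dz":0,"yaw":0,"gripper":-1},
  ],
)

```text
time: 12.05
ee_pos: [0.497, 0.0055, 0.1424]
eef_rot: [0.857, 0.514, 0.0, -0.0]
force: [-1.5, -0.3, -1.5]
finger_gap: 0.29
finger_force: 40.0
```

```bash
python3 s.py
```

```text
12.05 [496.95942969   5.50896723 142.4323927 ] yaw 61.9264406767336 [-1.50244862 -0.34574599 -1.49970238] [ 0.03958234 -0.0992108  -0.00298241] [-2.14167757e-01  4.79728416e-01  1.82897331e+00  1.77786454e-05
  8.32893446e-01  2.75796326e-01]
```

Emit:
jog_arm(
  targets=[
    {"dx":0,"dy":0,"dz":-0.5,"yaw":0,"gripper":-1},
    {"dx":0,"dy":0,"dz":-0.5,"yaw":0,"gripper":-1},
    {"dx":0,"dy":0,"dz":0,"yaw":0,"gripper":-1},
    {"dx":0,"dy":0,"dz":0,"yaw":0,"gripper":-1},
    {"dx":0,"dy":0,"dz":0,"yaw":0,"gripper":-1},
  ],
)

```text
time: 12.55
ee_pos: [0.497, 0.0055, 0.1415]
eef_rot: [0.857, 0.514, 0.0, 0.0]
force: [-0.5, 0.4, 0.4]
finger_gap: 0.293
finger_force: 40.0
```

Emit:
jog_arm(
  targets=[
    {"dx":0,"dy":0,"dz":0,"yaw":-4,"gripper":-1},
    {"dx":0,"dy":0,"dz":0,"yaw":-4,"gripper":-1},
    {"dx":0,"dy":0,"dz":0,"yaw":0,"gripper":-1},
    {"dx":0,"dy":0,"dz":0,"yaw":0,"gripper":-1},
    {"dx":0,"dy":0,"dz":0,"yaw":0,"gripper":-1},
  ],
)

```text
time: 13.05
ee_pos: [0.4972, 0.0054, 0.1415]
eef_rot: [0.891, 0.454, 0.0, 0.0]
force: [0.2, -0.9, 0.5]
finger_gap: 0.289
finger_force: 40.0
```

```bash
python3 s.py
```

```text
13.05 [497.18650444   5.41752503 141.52320174] yaw 53.985477281802446 [ 0.18690693 -0.85279785  0.53891241] [-0.05171917 -0.07117999 -0.02113772] [-2.14213813e-01  4.81333126e-01  1.82959313e+00 -6.54367625e-05
  8.30099264e-01  4.14402330e-01]
```

Emit:
jog_arm(
  targets=[
    {"dx":0,"dy":0,"dz":0,"yaw":-4,"gripper":-1},
    {"dx":0,"dy":0,"dz":0,"yaw":-4,"gripper":-1},
    {"dx":0,"dy":0,"dz":0,"yaw":-4,"gripper":-1},
    {"dx":0,"dy":0,"dz":0,"yaw":-4,"gripper":-1},
    {"dx":0,"dy":0,"dz":0,"yaw":0,"gripper":-1},
  ],
)

```text
time: 13.55
ee_pos: [0.4972, 0.0054, 0.1415]
eef_rot: [0.946, 0.325, 0.0, 0.0]
force: [0.7, 0.3, 0.2]
finger_gap: 0.289
finger_force: 40.0
```

```bash
python3 s.py
```

```text
13.55 [497.21277608   5.39205146 141.52034077] yaw 37.98257310989254 [0.69739871 0.30911975 0.19220203] [-0.08091707 -0.10977933  0.03944186] [-2.14199437e-01  4.81355355e-01  1.82955592e+00 -1.81995759e-04
  8.30062258e-01  6.93798705e-01]
```

Emit:
jog_arm(
  targets=[
    {"dx":0,"dy":0,"dz":0,"yaw":-4,"gripper":-1},
    {"dx":0,"dy":0,"dz":0,"yaw":-4,"gripper":-1},
    {"dx":0,"dy":0,"dz":0,"yaw":-4,"gripper":-1},
    {"dx":0,"dy":0,"dz":0,"yaw":-4,"gripper":-1},
    {"dx":0,"dy":0,"dz":0,"yaw":-4,"gripper":-1},
  ],
)

```text
time: 14.05
ee_pos: [0.4974, 0.0051, 0.1415]
eef_rot: [0.988, 0.156, 0.0, 0.0]
force: [0.2, -1.9, -1.0]
finger_gap: 0.289
finger_force: 40.0
```

Emit:
jog_arm(
  targets=[
    {"dx":0,"dy":0,"dz":0,"yaw":-4,"gripper":-1},
    {"dx":0,"dy":0,"dz":0,"yaw":-4,"gripper":-1},
    {"dx":0,"dy":0,"dz":0,"yaw":-4,"gripper":-1},
    {"dx":0,"dy":0,"dz":0,"yaw":-4,"gripper":-1},
    {"dx":0,"dy":0,"dz":0,"yaw":-4,"gripper":-1},
  ],
)

```text
time: 14.55
ee_pos: [0.4975, 0.0048, 0.1416]
eef_rot: [1.0, -0.018, 0.001, 0.001]
force: [1.3, -2.3, -0.2]
finger_gap: 0.292
finger_force: 40.0
```

```bash
python3 s.py
```

```text
14.55 [497.47526657   4.8338846  141.56305191] yaw -2.059416815267063 [ 1.31244158 -2.26924541 -0.17720331] [-0.48306626 -0.0884608   0.06070685] [-2.14550344e-01  4.81395180e-01  1.82926593e+00 -1.59963518e-03
  8.29565214e-01  1.39326885e+00]
```

Emit:
jog_arm(
  targets=[
    {"dx":0,"dy":0,"dz":0,"yaw":-4,"gripper":-1},
    {"dx":0,"dy":0,"dz":0,"yaw":-4,"gripper":-1},
    {"dx":0,"dy":0,"dz":0,"yaw":-4,"gripper":-1},
    {"dx":0,"dy":0,"dz":0,"yaw":-4,"gripper":-1},
    {"dx":0,"dy":0,"dz":0,"yaw":-4,"gripper":-1},
  ],
)

```text
time: 15.05
ee_pos: [0.4975, 0.0046, 0.1416]
eef_rot: [0.982, -0.191, 0.001, 0.001]
force: [-0.4, -2.2, -0.1]
finger_gap: 0.291
finger_force: 40.0
```

```bash
python3 s.py
```

```text
15.05 [497.46576735   4.5508915  141.60139534] yaw -22.04239866386302 [-0.43469152 -2.17679278 -0.10639138] [-0.62826754 -0.0068126   0.04506355] [-0.2147496   0.48133156  1.82923203 -0.0024068   0.82957137  1.74238292]
```

Emit:
jog_arm(
  targets=[
    {"dx":0,"dy":-0.6,"dz":0,"yaw":-4,"gripper":-1},
    {"dx":0,"dy":0,"dz":0,"yaw":-4,"gripper":-1},
    {"dx":0,"dy":0,"dz":0,"yaw":-4,"gripper":-1},
    {"dx":0,"dy":0,"dz":0,"yaw":-2,"gripper":-1},
    {"dx":0,"dy":0,"dz":0,"yaw":0,"gripper":-1},
  ],
)

```text
time: 15.55
ee_pos: [0.4973, 0.0042, 0.1415]
eef_rot: [0.951, -0.308, 0.001, 0.001]
force: [0.3, -2.8, -0.4]
finger_gap: 0.288
finger_force: 40.0
```

```bash
python3 s.py
```

```text
15.55 [497.30411767   4.2101134  141.54088743] yaw -35.92317686418342 [ 0.33131314 -2.81600208 -0.43922865] [-0.59615662  0.04589795  0.10690561] [-2.15838713e-01  4.81372091e-01  1.82942247e+00 -1.69303777e-03
  8.29818178e-01  1.98307753e+00]
```

Emit:
jog_arm(
  targets=[
    {"dx":0,"dy":0,"dz":0,"yaw":-2,"gripper":-1},
    {"dx":0,"dy":0,"dz":0,"yaw":-2,"gripper":-1},
    {"dx":0,"dy":0,"dz":0,"yaw":-1,"gripper":-1},
    {"dx":0,"dy":0,"dz":0,"yaw":0,"gripper":-1},
    {"dx":0,"dy":0,"dz":0,"yaw":0,"gripper":-1},
  ],
)

```text
time: 16.05
ee_pos: [0.4972, 0.0044, 0.1415]
eef_rot: [0.937, -0.35, 0.0, 0.0]
force: [-0.1, -3.6, -0.4]
finger_gap: 0.289
finger_force: 40.0
```

```bash
python3 s.py
```

```text
16.05 [497.17876558   4.38108596 141.52328644] yaw -40.97921406843111 [-0.13156296 -3.64158637 -0.37719607] [-1.04353145  0.01599221  0.04307454] [-2.15741328e-01  4.81347867e-01  1.82955981e+00 -1.28034699e-03
  8.30019832e-01  2.07114095e+00]
```

Emit:
jog_arm(
  targets=[
    {"dx":0,"dy":-0.7,"dz":0,"yaw":-1,"gripper":-1},
    {"dx":0,"dy":0,"dz":0,"yaw":-2,"gripper":-1},
    {"dx":0,"dy":0,"dz":0,"yaw":-2,"gripper":-1},
    {"dx":0,"dy":0,"dz":0,"yaw":0,"gripper":-1},
    {"dx":0,"dy":0,"dz":0,"yaw":0,"gripper":-1},
  ],
)

```text
time: 16.55
ee_pos: [0.4971, 0.0041, 0.1415]
eef_rot: [0.92, -0.391, 0.0, 0.0]
force: [0.9, -4.7, 0.1]
finger_gap: 0.292
finger_force: 40.0
```

```bash
cat > av.py <<'E'
from h import *
F=[]
for i in range(8):
    r.get_image('wrist');o=r.observe();F.append(np.r_[o['force'],o['ft_torque']])
q=o['eef_rot'];print(o['time'],np.array(o['ee_pos'])*1000,'yaw',np.degrees(2*np.arctan2(q[1],q[0])),np.mean(F,0).round(3),(np.std(F,0)/8**.5).round(3))
E
python3 av.py
```

```text
16.95 [497.08727029   4.14105576 141.46254874] yaw -46.06578446032337 [ 0.241 -3.323 -0.199 -0.83  -0.075  0.072] [0.067 0.241 0.16  0.011 0.015 0.01 ]
```

Emit:
jog_arm(
  targets=[
    {"dx":0,"dy":0,"dz":0,"yaw":-2,"gripper":-1},
    {"dx":0,"dy":0,"dz":0,"yaw":-2,"gripper":-1},
    {"dx":0,"dy":0,"dz":0,"yaw":0,"gripper":-1},
    {"dx":0,"dy":0,"dz":0,"yaw":0,"gripper":-1},
    {"dx":0,"dy":0,"dz":0,"yaw":0,"gripper":-1},
  ],
)

```text
time: 17.45
ee_pos: [0.497, 0.0041, 0.1415]
eef_rot: [0.906, -0.423, 0.0, 0.0]
force: [-0.2, -4.5, -0.6]
finger_gap: 0.293
finger_force: 40.0
```

```bash
python3 av.py
```

```text
17.85 [496.99956552   4.16965082 141.43943268] yaw -50.06883736353302 [ 0.481 -4.058 -0.094 -0.934 -0.085  0.084] [0.217 0.129 0.063 0.01  0.008 0.007]
```

Emit:
jog_arm(
  targets=[
    {"dx":0,"dy":0,"dz":0,"yaw":-1.5,"gripper":-1},
    {"dx":0,"dy":0,"dz":0,"yaw":-1.5,"gripper":-1},
    {"dx":0,"dy":0,"dz":0,"yaw":0,"gripper":-1},
    {"dx":0,"dy":0,"dz":0,"yaw":0,"gripper":-1},
    {"dx":0,"dy":0,"dz":0,"yaw":0,"gripper":-1},
  ],
)

```text
time: 18.35
ee_pos: [0.4969, 0.0042, 0.1414]
eef_rot: [0.895, -0.447, 0.0, 0.0]
force: [-0.0, -4.6, -0.0]
finger_gap: 0.29
finger_force: 40.0
```

```bash
python3 av.py
```

```text
18.75 [496.95363878   4.18082657 141.42772881] yaw -53.073695949215995 [ 0.499 -4.389  0.061 -1.032 -0.095  0.108] [0.154 0.207 0.127 0.01  0.011 0.005]
```

Emit:
jog_arm(
  targets=[
    {"dx":0,"dy":0,"dz":0,"yaw":3,"gripper":-1},
    {"dx":0,"dy":0,"dz":0,"yaw":4,"gripper":-1},
    {"dx":0,"dy":0,"dz":2,"yaw":0,"gripper":-1},
    {"dx":0,"dy":0,"dz":4,"yaw":0,"gripper":-1},
    {"dx":0,"dy":0,"dz":6,"yaw":0,"gripper":-1},
  ],
)

```text
time: 19.25
ee_pos: [0.4959, 0.0053, 0.1532]
eef_rot: [0.92, -0.392, -0.002, -0.001]
force: [-0.1, -0.9, -1.2]
finger_gap: 0.29
finger_force: 40.0
```

Emit:
jog_arm(
  targets=[
    {"dx":0,"dy":0,"dz":15,"yaw":0,"gripper":-1},
    {"dx":-20,"dy":20,"dz":20,"yaw":0,"gripper":-1},
    {"dx":-22,"dy":22,"dz":10,"yaw":0,"gripper":-1},
    {"dx":-22,"dy":22,"dz":0,"yaw":0,"gripper":-1},
    {"dx":0,"dy":0,"dz":0,"yaw":0,"gripper":-1},
  ],
)

```text
time: 19.75
ee_pos: [0.4279, 0.0713, 0.1989]
eef_rot: [0.92, -0.391, -0.003, -0.0]
force: [-1.3, 0.5, -0.8]
finger_gap: 0.289
finger_force: 40.0
```

```bash
python3 - <<'E'
exec(open('s.py').read())
d=grab('wrist')
g=np.mgrid[0:480,0:480]; X=.497+(240-g[0])/12e3; Y=.0054+(240-g[1])/12e3
E=np.array(d['extrinsics']);P=np.stack([X,Y,np.full_like(X,.060)],-1)@E[:3,:3].T+E[:3,3]
mu=(d['fx']*P[...,0]/P[...,2]+d['cx']).astype(np.float32);mv=(d['fy']*P[...,1]/P[...,2]+d['cy']).astype(np.float32)
save('i',cv2.remap(d['img'],mu,mv,cv2.INTER_CUBIC),1)
E
```

```text
19.75 [427.86214766  71.3291638  198.87027767] yaw -46.00782605241532 [-1.25329514  0.53437442 -0.80407857] [0.05761224 0.08522908 0.03591287] [-0.09539277  0.31176083  1.91584086  0.00311928  0.9198028   2.27649418]
```

View pics/i.png

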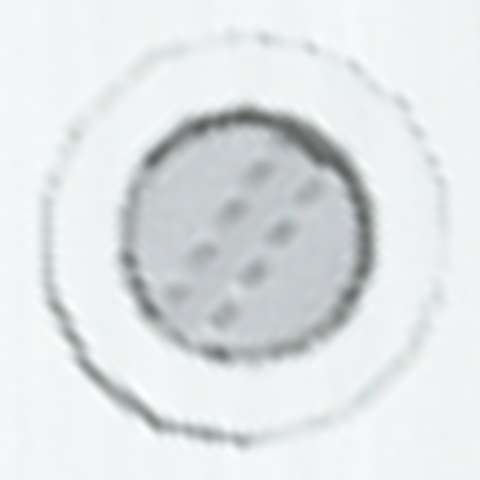

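Emit:
jog_arm(
  targets=[
    {"dx":18,"dy":-36,"dz":4,"yaw":0,"gripper":-1},
    {"dx":20,"dy":-40,"dz":0,"yaw":0,"gripper":-1},
    {"dx":20,"dy":-40,"dz":0,"yaw":0,"gripper":-1},
    {"dx":20,"dy":-40,"dz":0,"yaw":0,"gripper":-1},
    {"dx":20,"dy":-40,"dz":0,"yaw":0,"gripper":-1},
  ],
)

```text
time: 20.3
ee_pos: [0.5322, -0.1299, 0.2026]
eef_rot: [0.92, -0.392, 0.0, -0.001]
force: [0.1, 0.0, -1.2]
finger_gap: 0.29
finger_force: 40.0
```

Emit:
jog_arm(
  targets=[
    {"dx":20,"dy":-40,"dz":0,"yaw":0,"gripper":-1},
    {"dx":20,"dy":-40,"dz":0,"yaw":0,"gripper":-1},
    {"dx":20,"dy":-36,"dz":0,"yaw":0,"gripper":-1},
    {"dx":10,"dy":-19,"dz":0,"yaw":0,"gripper":-1},
    {"dx":0,"dy":0,"dz":0,"yaw":0,"gripper":-1},
  ],
)

```text
time: 20.8
ee_pos: [0.6027, -0.267, 0.2021]
eef_rot: [0.919, -0.393, 0.001, 0.0]
force: [-0.4, 0.0, -1.4]
finger_gap: 0.292
finger_force: 40.0
```

Emit:
jog_arm(
  targets=[
    {"dx":0,"dy":0,"dz":-10,"yaw":0,"gripper":-1},
    {"dx":0,"dy":0,"dz":0,"yaw":0,"gripper":-1},
    {"dx":0,"dy":0,"dz":0,"yaw":0,"gripper":-1},
    {"dx":0,"dy":0,"dz":0,"yaw":0,"gripper":-1},
    {"dx":0,"dy":0,"dz":0,"yaw":0,"gripper":-1},
  ],
)

```text
time: 21.3
ee_pos: [0.6011, -0.2621, 0.1929]
eef_rot: [0.92, -0.391, 0.0, -0.0]
force: [0.2, 0.5, -1.5]
finger_gap: 0.291
finger_force: 40.0
```

```bash
python3 s.py; python3 - <<'E'
from h import *
d=grab('wrist');u,v=map(int,pix(d,[.596,-.2597,.07]));print(u,v);save('j',d['img'],5,(max(u-70,0),v-60,140,100))
E
```

```text
21.3 [ 601.0779609  -262.13640185  192.89177606] yaw -46.026695879885345 [ 0.15996898  0.45933026 -1.51745805] [ 0.11475933 -0.02412873  0.00632393] [-5.81388895e-01  6.00878795e-01  1.38014987e+00  1.26855689e-04
  1.16006552e+00  1.79267420e+00]
256 189
```

View pics/j.png

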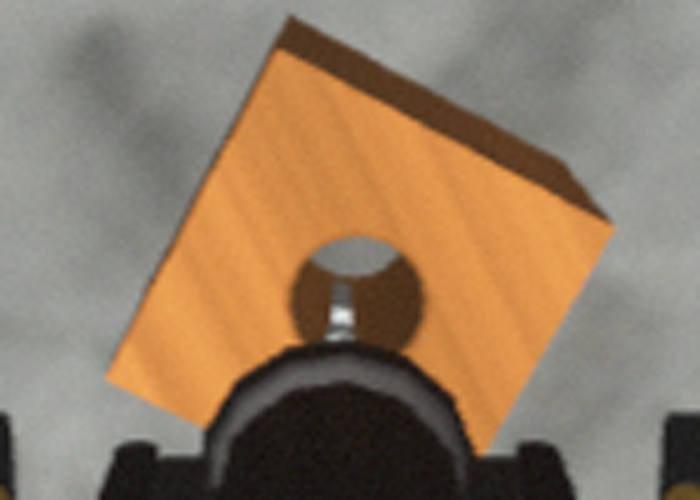

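Emit:
jog_arm(
  targets=[
    {"dx":-5,"dy":2.4,"dz":0,"yaw":0,"gripper":-1},
    {"dx":0,"dy":0,"dz":-15,"yaw":0,"gripper":-1},
    {"dx":0,"dy":0,"dz":0,"yaw":0,"gripper":-1},
    {"dx":0,"dy":0,"dz":0,"yaw":0,"gripper":-1},
    {"dx":0,"dy":0,"dz":0,"yaw":0,"gripper":-1},
  ],
)

```text
time: 21.85
ee_pos: [0.5962, -0.2606, 0.178]
eef_rot: [0.92, -0.391, 0.0, 0.0]
force: [0.4, 0.2, -0.6]
finger_gap: 0.288
finger_force: 40.0
```

Emit:
jog_arm(
  targets=[
    {"dx":0,"dy":0,"dz":-12,"yaw":0,"gripper":-1},
    {"dx":0,"dy":0,"dz":-12,"yaw":0,"gripper":-1},
    {"dx":0,"dy":0,"dz":-12,"yaw":0,"gripper":-1},
    {"dx":0,"dy":0,"dz":0,"yaw":0,"gripper":-1},
    {"dx":0,"dy":0,"dz":0,"yaw":0,"gripper":-1},
  ],
)

```text
time: 22.35
ee_pos: [0.5956, -0.2602, 0.1405]
eef_rot: [0.92, -0.391, -0.001, -0.0]
force: [-0.5, -0.3, -1.2]
finger_gap: 0.29
finger_force: 40.0
```

Free in the hole; lower to the bottom, in small steps at the end.

Emit:
jog_arm(
  targets=[
    {"dx":0,"dy":0,"dz":-15,"yaw":0,"gripper":-1},
    {"dx":0,"dy":0,"dz":-15,"yaw":0,"gripper":-1},
    {"dx":0,"dy":0,"dz":-8,"yaw":0,"gripper":-1},
    {"dx":0,"dy":0,"dz":-2,"yaw":0,"gripper":-1},
    {"dx":0,"dy":0,"dz":0,"yaw":0,"gripper":-1},
  ],
)

```text
time: 22.85
ee_pos: [0.5957, -0.2602, 0.1006]
eef_rot: [0.92, -0.391, -0.001, -0.0]
force: [0.2, 0.2, -1.3]
finger_gap: 0.293
finger_force: 40.0
```

Emit:
jog_arm(
  targets=[
    {"dx":0,"dy":0,"dz":-1,"yaw":0,"gripper":-1},
    {"dx":0,"dy":0,"dz":0,"yaw":0,"gripper":-1},
    {"dx":0,"dy":0,"dz":0,"yaw":0,"gripper":-1},
    {"dx":0,"dy":0,"dz":0,"yaw":0,"gripper":-1},
    {"dx":0,"dy":0,"dz":0,"yaw":0,"gripper":-1},
  ],
)

```text
time: 23.35
ee_pos: [0.5961, -0.2605, 0.1007]
eef_rot: [0.92, -0.391, 0.0, 0.0]
force: [-0.6, -0.3, -1.7]
finger_gap: 0.289
finger_force: 40.0
```

Emit:
jog_arm(
  targets=[
    {"dx":0,"dy":0,"dz":-1,"yaw":0,"gripper":-1},
    {"dx":0,"dy":0,"dz":0,"yaw":0,"gripper":-1},
    {"dx":0,"dy":0,"dz":0,"yaw":0,"gripper":-1},
    {"dx":0,"dy":0,"dz":0,"yaw":0,"gripper":-1},
    {"dx":0,"dy":0,"dz":0,"yaw":0,"gripper":-1},
  ],
)

```text
time: 23.85
ee_pos: [0.596, -0.2604, 0.0994]
eef_rot: [0.92, -0.391, -0.0, -0.0]
force: [-0.2, -1.1, -1.2]
finger_gap: 0.29
finger_force: 40.0
```

Emit:
jog_arm(
  targets=[
    {"dx":0,"dy":0,"dz":-0.5,"yaw":0,"gripper":-1},
    {"dx":0,"dy":0,"dz":-0.5,"yaw":0,"gripper":-1},
    {"dx":0,"dy":0,"dz":0,"yaw":0,"gripper":-1},
    {"dx":0,"dy":0,"dz":0,"yaw":0,"gripper":-1},
    {"dx":0,"dy":0,"dz":0,"yaw":0,"gripper":-1},
  ],
)

```text
time: 24.35
ee_pos: [0.5961, -0.2604, 0.0988]
eef_rot: [0.92, -0.391, 0.0, 0.0]
force: [-1.0, 0.5, 3.3]
finger_gap: 0.288
finger_force: 40.0
```

Emit:
jog_arm(
  targets=[
    {"dx":0,"dy":0,"dz":0,"yaw":0,"gripper":-0.3},
    {"dx":0,"dy":0,"dz":0,"yaw":0,"gripper":0},
    {"dx":0,"dy":0,"dz":0,"yaw":0,"gripper":0.5},
    {"dx":0,"dy":0,"dz":0,"yaw":0,"gripper":1},
    {"dx":0,"dy":0,"dz":0,"yaw":0,"gripper":1},
  ],
)

```text
time: 24.85
ee_pos: [0.596, -0.2604, 0.0983]
eef_rot: [0.92, -0.391, -0.0, -0.0]
force: [1.1, -0.1, 1.0]
finger_gap: 0.627
finger_force: 0.0
```

Emit:
jog_arm(
  targets=[
    {"dx":0,"dy":0,"dz":0,"yaw":0,"gripper":1},
    {"dx":0,"dy":0,"dz":0,"yaw":0,"gripper":1},
    {"dx":0,"dy":0,"dz":0,"yaw":0,"gripper":1},
    {"dx":0,"dy":0,"dz":10,"yaw":0,"gripper":1},
    {"dx":0,"dy":0,"dz":25,"yaw":0,"gripper":1},
  ],
)

```text
time: 25.35
ee_pos: [0.5944, -0.2594, 0.132]
eef_rot: [0.92, -0.391, -0.003, -0.0]
force: [0.1, -0.2, 0.7]
finger_gap: 0.988
finger_force: 0.0
```

Emit:
jog_arm(
  targets=[
    {"dx":0,"dy":0,"dz":40,"yaw":0,"gripper":1},
    {"dx":0,"dy":0,"dz":40,"yaw":0,"gripper":1},
    {"dx":-30,"dy":30,"dz":40,"yaw":0,"gripper":1},
    {"dx":-30,"dy":30,"dz":20,"yaw":0,"gripper":1},
    {"dx":0,"dy":0,"dz":0,"yaw":0,"gripper":1},
  ],
)

```text
time: 25.85
ee_pos: [0.5379, -0.2014, 0.2719]
eef_rot: [0.921, -0.39, 0.001, -0.0]
force: [-0.0, -0.6, -0.4]
finger_gap: 1.001
finger_force: 0.0
```

```bash
python3 - <<'E'
from h import *
o=r.observe();print(o['time'],o['ee_pos'],o['finger_gap'])
d=grab('wrist');W=cloud(d);z=W[...,2];m0=(abs(W[...,0]-.596)<.035)&(abs(W[...,1]+.26)<.035)
m=m0&(z>.148);q=W[m];print(m.sum(),q.max(0) if len(q) else '',cv2.minEnclosingCircle((q[:,:2]*1000).astype(np.float32)) if len(q) else '')
E
```

```text
25.85 [ 0.53791159 -0.201449    0.27192789] 1.0009330493682433
616 [ 0.60698397 -0.22512474  0.35772269] ((581.9158935546875, -246.549072265625), 29.880407333374023)
```

```bash
python3 - <<'E'
from h import *
d=grab('wrist');W=cloud(d);z=W[...,2];m0=(abs(W[...,0]-.596)<.035)&(abs(W[...,1]+.26)<.035)
for lo,hi in((.150,.165),(.064,.076)):
  m=m0&(z>lo)&(z<hi);q=W[m];print(m.sum(),np.median(q,0),q[:,2].max(),cv2.minAreaRect((q[:,:2]*1000).astype(np.float32)))
E
```

```text
590 [ 0.59595017 -0.25845464  0.15356976] 0.15679103726276883 ((595.9929809570312, -258.55670166015625), (20.67597770690918, 20.559446334838867), 55.56263732910156)
3086 [ 0.59556139 -0.26052078  0.07053102] 0.07595728771005579 ((596.4786376953125, -259.91802978515625), (64.05239868164062, 64.02910614013672), 15.952938079833984)
```

Handle end is at 0.1536 m, the same height as at the start, upright and centred.

```bash
python3 -c "
from plant import r
print(r.close_job())"
```

```text
the job is handed in; nothing more can be done
None
```

I handed the job in with every step done, though the hand-in returned no verdict: the slot reads 1.5 rad clockwise from its start (at the stop), side force stayed under 5 N, and the screwdriver is back upright and fully down in its stand.

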